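Ready the hand press: magazine, catch drawer, flywheel just past its hump

ROBOT

A 6-joint arm with a two-finger parallel gripper is mounted at the origin on a cart in front of the work surface, level with it; the furniture and walls round the work are solid. World frame = base frame: x ahead of the robot, y to its left, z up, the work surface at z = 0. Lengths are in mm, angles in rad, forces in N, time in s.
With the tool pointing down it reaches from about 400 to 925 mm from the base axis. Payload 12.5 kg.
Tool frame: the origin (TCP) lies midway between the tips of the shut fingers; the grasp point (between the pads) lies 19 mm behind it; z points along the fingers, y is the line along which they close (so a half turn about z gives the same grasp; the last joint's range is limited). The gripper opens to 95 mm and grips with 3 to 60 N. Pads are 20 mm wide; open, the fingers measure 119 mm over their backs; the gripper's body (75 mm by 180 mm) begins 59 mm behind the grasp point.
Start: joints at [-1.209, 0.491, 1.559, -0, 1.092, -0.106], TCP at [281.852, -557.859, 214.661] pointing down, gripper open.
Joint ranges: [-3.1, 3.1], [-0.84, 2.19], [0.05, 2.79], [-1.13, 4.28], [0.06, 2.93], [-2.69, 2.69]. Speed limits (rad/s): [2.22, 2.22, 2.79, 3.14, 3.14, 3.14].

INTERFACE

Orientations are given as [roll, pitch, yaw] about the fixed x, y, z axes, in that order (R = Rz(yaw) Ry(pitch) Rx(roll)).
In Python, from cell import state, viewer, env, models gives the robot as it stands. The module is installed in compiled form; this text tells all that it offers.
- The arm moves only by the tool arm_command, never from a script. Its argument "rows" is a list of rows, each a list of 2 entries, a list of its own where there are three numbers: the shift along the tool's x, y, z normalised to -1 to 1, where 1 is 0.25 m, then the turn about the tool's z normalised to -1 to 1, where 1 is pi rad. A call has exactly 5 rows; each row shifts and turns the commanded pose from where the row before left it, along the tool's axes as they then stand; what a row does not reach is not made up. A row lasts 1/10 s, in which the tool goes at most 50 mm and 8.59 degrees, less where a joint would pass 70% of its speed; a pose out of reach is approached as far as the arm can. A call with a number of a shift or a turn outside -1 to 1 is refused whole. A call with a gripper value outside its range is refused whole. "claw" is the opening, from 0 (shut) to 1 (fully open), set as the call begins (left out, the last holds). The fingers move at their own pace and stop on an object; the grip force is fixed at half the most. Time passes only in rows, so rows that do not move let the fingers close, or fill a call up. It gives the time, the measured TCP pose, the force, the opening and the grip force at its end, in the units of the state.
- state(): the state, without advancing time (a new reading comes with each control period).
- viewer.read_camera(name): name is "side" or "top"; returns (picture, depth): 420x560x3 uint8, red, green, blue; 420x560 float32, mm along the optical axis (not along the pixel's ray), 0 where there is no reading.
- viewer.get_calibration(name): a dict with "camera_matrix" (3x3 intrinsics, pixels), "world_to_cam" (4x4, takes a point from world to camera coordinates). Camera axes: x right, y up, looking along -z (the intrinsics and any distortion apply to the point x, -y, -z); pixel columns grow to the right and rows downward; lengths in mm; the calibration is good to about 2 mm. A picture is of the moment at which its call begins. get_calibration takes no time and is no camera call.
- env.job_done(): hands the job in; it is judged then, once.
Trained networks look in the newest picture that a camera, given by its name, has taken for a name from the list of things; names that differ only in an ending like _2 or _b are one class to them, and where a whole thing is asked for, a point or a joint stands for the part that bears it (a point fixed in the world has none). Each returns a list of dicts, best first, with "confidence" (0 to 1); they miss things now and then, are a little off and sometimes report something else, mostly with a low value. They report only what shows in the picture. A call takes as long as a camera call. They do not tell look-alikes from the thing itself.
- models.search_frame(camera, label): "position" ([x, y, z] in mm, in world coordinates, good to about 4 mm: the middle of the surface that is visible of it).
- models.mark_of(camera, label): "position" ([x, y, z] in mm, in world coordinates, good to about 4 mm: a listed point, or the origin of a listed thing).
The state is a dict: "t": time; "joints": joint angles; "qvel": joint speeds; "tau": joint torques, N m; "eef_pos": TCP position; "tcp_rot": TCP orientation; "ft_force": force on the tool from outside, world axes, zero at the start; "moment": the same for the moment, N m; "opening": opening from 0.0 (shut) to 1.0 (fully open); "grip_force": force on a finger pad.
Only numpy, scipy, OpenCV 4.12 (cv2) and the standard library are available. Lean on these libraries where they do the work, as an engineer would, in place of code of your own. Each camera call takes 0.05 s, during which the arm holds its last target. There are 200 camera calls.

TASK

Get the small hand press ready for its next run: load every solid steel blank that lies on the bench into the spring magazine, pressing each one down against the spring until both side catches snap over it, and push the catch drawer of the press fully home past its detent. Only then turn the flywheel clockwise (seen from above) by its crank handle until you feel the resistance climb to its peak and give way, stop just past that, and let go so that it rests there. Leave the tape roll and the tools that lie about where they are.

Things in the scene. Friction and masses are not known exactly. Their poses are not given: they have to be found in the camera images.
- blank_0_center (a point): centre (half-way up) of a solid steel blank: a plain disc, 48 mm across, 14 mm thick, 90 g, lying flat on the bench; two to four of the four blanks are there, the others are None. The ring-shaped roll of tape is not a blank
- blank_1_center (a point): centre of another such blank
- blank_2_center (a point): centre of another such blank
- blank_3_center (a point): centre of another such blank
- mouth (a point): spring magazine, fixed to the bench: point on its upright axis, 85 mm above the bench, level with the undersides of its two catches; orientation that of the magazine. A blank set between the posts comes to rest on the catch slopes, its underside about 92 mm above the bench; pressed down at its middle until its top is below 85 mm, the catches snap back over it and hold it
- magazine: the magazine's 130 x 90 x 12 mm foot (x axis along the long side, through both catches); origin on the axis at the bench. Four upright round posts (8 mm thick, centres 29.6 mm from the axis, 40 degrees either side of +x and of -x, tops 99 mm above the bench) guide a blank with 1.6 mm play; the +y and -y sides between posts are 37 mm wide and open for fingers
- follower (a joint): how far the magazine's spring follower is pushed down, m: 0 empty, 0.013 with one caught blank and 0.014 more for each further one, at most 0.062. It pushes up with 3 N at 0 and 9 N at the bottom
- press: hand press, fixed to the bench: origin on the upright shaft axis of the flywheel, at the bench. Grey base 220 x 170 x 70 mm, from 130 mm on its -x side (where the drawer comes out) to 90 mm on its +x side. Flywheel on top: 150 mm across, 104 to 122 mm above the bench, boss up to 132 mm
- crank_grip (a point): middle of the crank handle, 150 mm above the bench: an upright black sleeve 20 mm across that turns freely on its pin, from 124 to 176 mm above the bench, 55 mm from the shaft axis
- flywheel (a joint): flywheel angle, rad, growing clockwise seen from above, any number of turns. The handle takes about 3 N; once a turn, at a place that differs from start to start, a spring plunger makes a hump: over 40 degrees the push climbs to a peak of 10 to 15 N, then falls off suddenly. Just past the peak the wheel stays where it is left; let go on the climb, it springs back
- plunger (a joint): how far the spring plunger is pushed out, m: 0 on the free part of the turn, about 0.0065 at the hump; just past the hump it stays at about 0.005 for 30 degrees and then goes back to 0 over 50 degrees more
- pot: the spring pot holding the plunger, clamped to the press at an angle that differs from start to start: origin on the shaft axis at the bench; the pot (26 mm round, lying flat, axis 85 mm above the bench, under the wheel and out past its rim) points 130 degrees left (counter-clockwise) of this body's x axis
- pot_end (a point): outer end of the spring pot, 95 mm from the shaft axis, 85 mm high; a thin steel pin stands 3 mm out of it, about 6 mm farther at the hump
- drawer (a joint): how far the catch drawer stands open, m: 0 fully home. It slides out along the press's -x axis. It takes about 1 N, and about 6 N more 5 to 13 mm before home, where a detent ball must be passed; past it the drawer is drawn home
- drawer_handle (a point): middle of the drawer's bar handle, 40 mm above the bench: a 10 mm round bar, 90 mm long along the press's y axis, 30 mm clear of the drawer's front plate; when home it stands 168 mm from the shaft axis
- feeler: feeler gauge, 95 mm; not to be moved
- hex_key: dark hex key, 119 mm; not to be moved
- catch (a point): inner tip of the dark spring catch on the magazine's +x side, 20.5 mm from the axis; the other faces it from -x. Undersides flat, 85 mm above the bench; tops slope from 97.5 mm high (28 mm out) down to 87.5 mm high at the tip; 18 mm wide. A blank pressed down drives both aside with about 7 N
- tape_roll: roll of black insulating tape, a ring 62 mm across, 19 mm high, lying flat; not to be moved
Things that resemble listed ones, but are neither listed nor needed, are in the scene too. Leave any pink or purple look-alike of the part that bears blank_1_center alone.

How it is judged (in metres and radians):
On the way, in this order (a step that is already met when the one before it is completed fails the run):
1. every blank present is caught in the magazine and the catch drawer is home (horizontal distance between each of blank_0_center, blank_1_center, blank_2_center, blank_3_center and mouth below 0.005 m and z of each of blank_0_center, blank_1_center, blank_2_center, blank_3_center in the frame of mouth below -0.004 m and value of joint drawer below 0.0025 m), for 0.2 s.
2. the flywheel is on the climb before the hump (x of crank_grip in the frame of pot above 0.03 m and y of crank_grip in the frame of pot between 0.004 and 0.028 m).
At the end, for the whole second after the job is handed in: Every blank present is in the magazine under the catches (within 5 mm of the axis, centre 4 mm or more below the catch undersides), the drawer is within 2.5 mm of home, and the flywheel, brought up clockwise after that, rests 1 to 37 degrees past the hump (all of step 1 and x of crank_grip in the frame of pot above 0.03 m and y of crank_grip in the frame of pot between -0.0335 and -0.001 m and velocity of joint flywheel between -0.05 and 0.05 rad/s); the robot touches nothing.
It fails at once if the roll of tape, the feeler gauge or the hex key is moved more than 30 mm (distance of any of tape_roll, feeler, hex_key from where it was at the start of the episode above 0.03 m).
Of blank_0, blank_1, blank_2, blank_3 only 2 to 4 are there at a start; the rules pass over those that are not, and their reading is None.
At some moment in a run one of blank_0, blank_1, blank_2, blank_3 may be knocked a few centimetres aside while the robot is not near it.
Once in a run the grip may slacken for a moment while it holds something.
It also fails if it takes over 210 s, if anything falls off the work surface, if the arm or the gripper's body presses on something with over 40 N, if the wrist force passes 120 N, or if a joint passes its speed limit or range.

## Working session

There is one attempt and no reset: what is moved stays moved. The work goes in short steps, Python scripts to look and compute and a tool call to move; the robot and the scene stay as the last step left them, time stands still between calls to the robot, and variables do not carry over. Pictures are saved under pics/ and viewed, at most 14 in all, crops included, and the job is handed in when it is done.

Besides the shell and the picture viewer there is one more tool, called after "Emit:" as name(argument=value, ...), one argument or row to a line, values as JSON. arm_command: Moves the arm, as the interface text tells. Scaled input: -1 to 1 covers 0.25 m each way for a shift and pi rad each way for a turn. Its arguments: {"type":"object","properties":{"rows":{"type":"array","items":{"type":"array"}},"claw":{"type":"number"}},"required":["rows"]}

```bash
mkdir -p pics
cat > h.py <<'E'
import numpy as np, cv2
from cell import state, viewer, env, models
def cal(n):
    c=viewer.get_calibration(n); return np.array(c["camera_matrix"]),np.array(c["world_to_cam"])
def cloud(n,depth):
    K,T=cal(n); v,u=np.indices(depth.shape); d=depth
    x=(u-K[0,2])/K[0,0]*d; y=(v-K[1,2])/K[1,1]*d
    P=np.stack([x,-y,-d,np.ones_like(d)],-1)
    return (P@np.linalg.inv(T).T)[...,:3]
def proj(n,p):
    K,T=cal(n); q=T@np.append(p,1); q=np.array([q[0],-q[1],-q[2]]); q=K@q; return q[:2]/q[2]
def save(im,f): cv2.imwrite("pics/"+f,cv2.cvtColor(im,cv2.COLOR_RGB2BGR))
E
python3 - <<'E'
from h import *
for n in("top","side"):
    im,d=viewer.read_camera(n); save(im,n+"0.png"); np.save(n+"0.npy",d)
    for l in ["blank_0_center","mouth","magazine","press","crank_grip","pot","pot_end","drawer_handle","tape_roll","feeler","hex_key","catch"]:
        print(n,l,[(np.round(r["position"]).astype(int).tolist(),round(r["confidence"],2)) for r in models.mark_of(n,l)])
print(state())
E
```

```text
top blank_0_center []
top mouth [([526, -362, 84], 0.79)]
top magazine [([530, -364, 1], 0.76), ([504, 74, 41], 0.35)]
top press [([555, 297, 4], 0.96)]
top crank_grip [([526, 335, 147], 0.57)]
top pot []
top pot_end [([392, -294, -2], 0.58), ([542, 394, 87], 0.48)]
top drawer_handle [([502, 74, 40], 0.83)]
top tape_roll [([686, -25, -2], 0.67)]
top feeler [([391, -297, -1], 0.8), ([545, -362, 86], 0.21)]
top hex_key [([666, -296, 0], 0.65)]
top catch [([544, -363, 85], 0.5)]
side blank_0_center []
side mouth [([529, -361, 80], 0.81)]
side magazine [([530, -361, 0], 0.92)]
side press [([562, 298, 2], 0.65), ([524, 339, 148], 0.48)]
side crank_grip [([524, 337, 152], 0.6)]
side pot []
side pot_end []
side drawer_handle [([502, 78, 39], 0.73)]
side tape_roll [([689, -30, -5], 0.65)]
side feeler [([393, -295, -2], 0.8)]
side hex_key [([661, -294, -2], 0.64)]
side catch [([551, -367, 88], 0.44)]
{'t': 1.3, 'joints': array([-1.20863446e+00,  4.90891310e-01,  1.55888010e+00, -1.30310068e-05,
        1.09168954e+00, -1.05602688e-01]), 'qvel': array([ 0.00210207, -0.00135626,  0.0007565 ,  0.00195084, -0.00034305,
       -0.00111006]), 'tau': array([-1.56032096e-03, -6.12481785e+01, -2.58435345e+01,  6.92758709e-02,
        4.45607817e-02,  1.86156200e-05]), 'eef_pos': array([ 281.83409045, -557.88136444,  214.67320778]), 'tcp_rot': array([3.14146290e+00, 2.53828554e-05, 4.67770557e-01]), 'ft_force': array([ 0.35174484, -0.28314708,  0.29910288]), 'moment': array([-0.03141588,  0.02618185,  0.05491677]), 'grip_force': 0.0, 'opening': 0.9986108396504402}
```

View pics/top0.png

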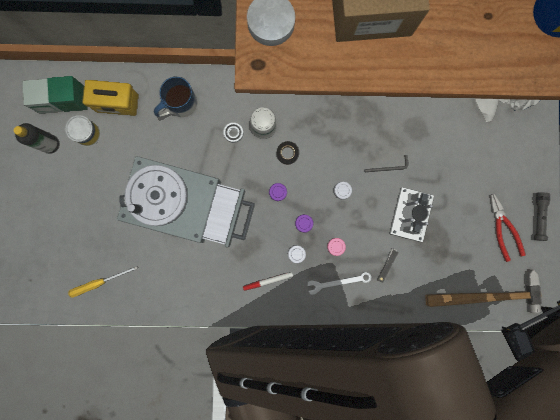

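View pics/side0.png

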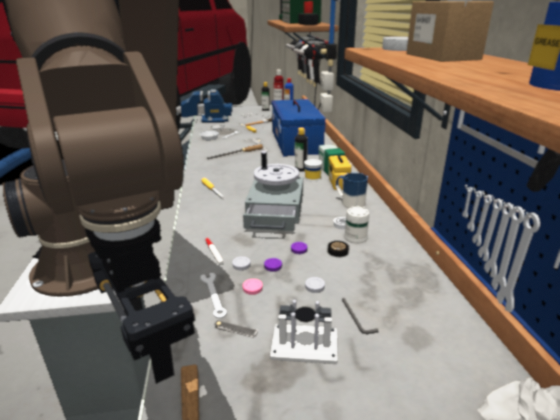

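Run:
```python
from h import *
for l in ["blank_0_center","blank_1_center"]:
  for n in("top","side"):
    for f in (models.mark_of,models.search_frame):
        print(n,l,[(np.round(r["position"]).astype(int).tolist(),round(r["confidence"],2)) for r in f(n,l)])
d=np.load("top0.npy"); P=cloud("top",d)
z=P[...,2]; print(np.percentile(z[d>0],[1,10,30,50]))
# blobs 8..25 mm high
m=((z>9)&(z<26)&(d>0)).astype(np.uint8)
k,lab,st,c=cv2.connectedComponentsWithStats(m)
for i in range(1,k):
    if st[i,4]>60:
        q=P[lab==i]; print(c[i].round(),st[i],q.mean(0).round(1),(q.max(0)-q.min(0)).round(0),np.median(q[:,2]).round(1))
```

```text
top blank_0_center []
top blank_0_center []
side blank_0_center []
side blank_0_center [([548, 226, 70], 0.33)]
top blank_1_center [([435, -162, 3], 0.69), ([501, -76, 4], 0.66), ([574, -3, 6], 0.49)]
top blank_1_center [([417, -55, 12], 0.79), ([501, -73, 11], 0.71), ([575, -1, 13], 0.7), ([683, -27, 17], 0.66), ([437, -158, 10], 0.65)]
side blank_1_center [([420, -52, 7], 0.71), ([550, -369, 86], 0.69), ([501, -73, 7], 0.63), ([437, -161, 6], 0.5), ([564, 298, 4], 0.48), ([583, -4, 7], 0.47)]
side blank_1_center [([421, -59, 16], 0.74), ([435, -167, 15], 0.69), ([497, -84, 14], 0.65), ([584, -14, 15], 0.45)]
[-8.76785951e+02 -4.82445943e+00  6.00079665e-01  3.95334501e+00]
[54. 57.] [  0  55 109   5 255] [932.4 603.9  17.4] [  6. 290.  17.] 17.2
[172.  60.] [110  57 125   6 277] [932.3 288.2  17.6] [  5. 334.  17.] 17.7
[130. 108.] [111  93  28  23  80] [797.6 394.1  17.4] [60. 72. 17.] 17.5
[487. 108.] [475  98  23  24 312] [ 817.9 -562.    21. ] [64. 61. 15.] 21.3
[233. 132.] [223 123  20  19 229] [739.7 120.   15.7] [49. 51. 15.] 15.9
[288. 152.] [277 141  22  23 290] [687.9 -26
[... 329 characters left out ...]
7.] 13.7
[538. 216.] [534 193   9  47 153] [ 529.5 -696.8   20.8] [123.  20.  16.] 21.2
[505. 228.] [490 194  36  68 603] [ 497.2 -610.3   13.4] [178.  92.  14.] 13.3
[304. 223.] [296 214  18  18 245] [500.  -74.   14.7] [45. 46. 14.] 14.5
[336. 246.] [328 238  18  18 253] [ 439.2 -160.4   14.8] [45. 46. 13.] 14.5
[297. 254.] [288 245  18  18 244] [418.1 -55.3  14.9] [45. 45. 14.] 14.6
[388. 265.] [378 248  21  34 160] [ 392.7 -298.1   12.2] [88. 52. 11.] 12.0
[ 94. 284.] [ 68 267  70  30 365] [331.1 471.3  18.5] [ 78. 175.  17.] 19.1
[489. 296.] [ 426  270  116   43 1043] [ 317.4 -562.6   22.2] [111. 302.  17.] 23.0
[268. 281.] [243 272  50  19 270] [346.   19.9  14.9] [ 49. 128.  13.] 15.1
```

The top view shows grey discs at px (343,190) and (297,254), purple and pink look-alikes, and a ring at (233,132). The magazine is at (410,215) and the press at (180,200), with the drawer handle to its right. The side view agrees. I'll zoom in on these.

Run:
```python
from h import *
im=cv2.cvtColor(cv2.imread("pics/top0.png"),cv2.COLOR_BGR2RGB)
def c(x,y,w,h,s): return cv2.resize(im[y:y+h,x:x+w],(400,300),interpolation=cv2.INTER_CUBIC)
A=np.vstack([np.hstack([c(215,105,80,60,5),c(375,185,80,60,5)]),np.hstack([c(110,145,160,120,3),c(280,170,120,90,3)])])
save(A,"crop1.png")
d=np.load("top0.npy"); P=cloud("top",d); z=P[...,2]
hsv=cv2.cvtColor(im,cv2.COLOR_RGB2HSV)
for u,v in [(343,190),(278,192),(304,223),(336,246),(297,254),(233,132)]: print(u,v,im[v,u],z[v,u].round(1))
# foot: bright low region in magazine window
m=np.zeros(z.shape,np.uint8); m[180:250,385:440]=((z>7)&(z<110)&(d>0))[180:250,385:440]
r=cv2.minAreaRect(np.argwhere(m)[:,::-1].astype(np.float32)); print(r)
q=P[m>0]; q2=q[(q[:,2]<18)]; print("foot",cv2.minAreaRect(q2[:,:2].astype(np.float32)), q2.mean(0))
hi=q[q[:,2]>60]; print("hi",len(hi),hi.mean(0),hi.min(0),hi.max(0))
m=np.zeros(z.shape,np.uint8); m[140:260,105:225]=((z>60)&(z<80)&(d>0))[140:260,105:225]
q=P[m>0]; print("base",cv2.minAreaRect(q[:,:2].astype(np.float32)))
m=np.zeros(z.shape,bool); m[140:260,105:225]=((z>110)&(z<128)&(d>0))[140:260,105:225]
print("wheel",cv2.minEnclosingCircle(P[m][:,:2].astype(np.float32)))
m=np.zeros(z.shape,bool); m[140:260,105:225]=((z>160)&(d>0))[140:260,105:225]
print("grip",P[m].mean(0),m.sum())
m=np.zeros(z.shape,bool); m[190:255,225:260]=((z>30)&(z<60)&(d>0))[190:255,225:260]
print("drawer",cv2.minAreaRect(P[m][:,:2].astype(np.float32)))
K,T=cal("top"); print(np.linalg.inv(T)[:3,3],K[0,0]); K,T=cal("side"); print(np.linalg.inv(T)[:3,3])
```

```text
343 190 [195 199 205] 13.7
278 192 [135  85 168] 11.7
304 223 [138  91 173] 18.8
336 246 [225 152 183] 12.0
297 254 [208 212 216] 12.0
233 132 [113 114 110] 7.0
((411.1944274902344, 214.59683227539062), (51.91530990600586, 71.68306732177734), 3.2704880237579346)
foot ((528.0009765625, -361.1190490722656), (138.52342224121094, 195.85946655273438), 86.1097183227539) [ 526.51992858 -350.41074442   12.77247638]
hi 593 [ 527.64566621 -359.44190831   87.16543308] [ 477.36463908 -389.50751393   60.33520446] [ 579.99745611 -333.53979362  103.24044546]
base ((553.5585327148438, 277.2137756347656), (220.71527099609375, 170.2864532470703), 75.61518096923828)
wheel ((559.2521362304688, 296.2572937011719), 75.6705551147461)
grip [522.70236598 336.81839838 175.87830612] 74
drawer ((505.9385070800781, 92.2662582397461), (54.32810592651367, 150.3231658935547), 80.22345733642578)
[ 454.99851926   13.55946086 1356.82354279] 506.77655275707286
[ 398.7900597  -978.58928229  625.53478223]
```

View pics/crop1.png

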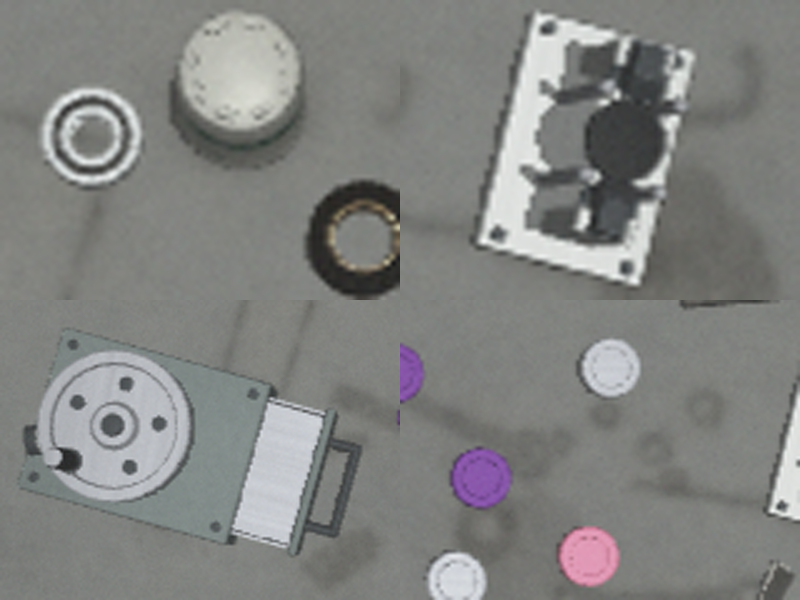

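The crops show that the disc at px (233,132) has rings and isn't solid, so it isn't a blank. Two grey blanks lie at world (590,-176) and (418,-55). I'll fit the magazine foot and the shaft more precisely and add a move planner.

```bash
cat >> h.py <<'E'
def atz(n,uv,z):
    K,T=cal(n); iT=np.linalg.inv(T); o=iT[:3,3]
    r=np.array([[(u-K[0,2])/K[0,0],-(v-K[1,2])/K[1,1],-1] for u,v in np.atleast_2d(uv)])@iT[:3,:3].T
    return (o+r*((z-o[2])/r[:,2])[:,None])[:,:2]
def plan(x,y,z,yawdeg,frm=None):
    s=state(); p=np.array(frm[:3]) if frm else s["eef_pos"]; yaw=np.radians(frm[3]) if frm else s["tcp_rot"][2]
    d=np.array([x,y,z])-p; t=-((np.radians(yawdeg)-yaw+np.pi)%(2*np.pi)-np.pi)
    def T(d,yaw): c,s_=np.cos(yaw),np.sin(yaw); return np.array([c*d[0]+s_*d[1], s_*d[0]-c*d[1], -d[2]])/250
    print("now",p.round(1),round(np.degrees(yaw),1),"shift(pre-turn)",T(d,yaw).round(4),"shift(post-turn)",T(d,np.radians(yawdeg)).round(4),"turn",round(t/np.pi,4),"F",s["ft_force"].round(1),"open",round(s["opening"],3),"grip",round(s["grip_force"],1))
def discs():
    im,d=viewer.read_camera("top"); P=cloud("top",d); z=P[...,2]; out=[]
    m=((z>9)&(z<26)&(d>0)).astype(np.uint8)
    k,lab,st,c=cv2.connectedComponentsWithStats(m)
    for i in range(1,k):
        if 180<st[i,4]<300 and abs(st[i,2]-18)<3 and abs(st[i,3]-18)<3:
            col=np.median(im[lab==i],0)
            g=atz("top",c[i],14)[0]; out.append((g.round(1).tolist(),col.astype(int).tolist()))
    return im,d,out
E
python3 - <<'E'
from h import *
im=cv2.cvtColor(cv2.imread("pics/top0.png"),cv2.COLOR_BGR2RGB)
m=np.zeros(im.shape[:2],np.uint8); g=cv2.cvtColor(im,cv2.COLOR_RGB2GRAY); m[180:250,385:440]=(g>170)[180:250,385:440]
k,lab,st,c=cv2.connectedComponentsWithStats(m); i=1+np.argmax(st[1:,4]); px=np.argwhere(lab==i)[:,::-1]
print("foot",st[i],cv2.minAreaRect(atz("top",px,12).astype(np.float32)))
_,_,o=discs(); print(*o,sep="\n")
plan(589,-176,120,76)
E
```

```text
foot [391 187  35  55 528] ((528.8516235351562, -361.8864440917969), (87.61448669433594, 128.16908264160156), 76.74654388427734)
([740.1, 119.7], [169, 172, 171])
([589.7, -176.3], [196, 199, 205])
([582.1, -2.7], [132, 84, 167])
([499.9, -74.3], [136, 87, 170])
([439.4, -160.5], [224, 152, 180])
([418.0, -55.4], [207, 211, 217])
now [ 281.9 -557.9  214.7] 26.8 shift(pre-turn) [ 1.7853 -0.8094  0.3787] shift(post-turn) [1.7793 0.8226 0.3787] turn -0.2733 F [ 0.7 -0.2  0.6] open 0.999 grip 0.0
```

Emit:
arm_command(
  rows=[
    [[0.119,-0.054,0],0],
    [[0.119,-0.054,0],0],
    [[0.119,-0.054,0],0],
    [[0.119,-0.054,0],0],
    [[0.119,-0.054,0],0],
  ],
  claw=0.8,
)

```text
t: 2.25
eef_pos: [384.9, -429.5, 214.7]
tcp_rot: [3.141, -0.0, 0.468]
ft_force: [1.4, -1.0, 0.2]
opening: 0.8
grip_force: 0.0
```

Emit:
arm_command(
  rows=[
    [[0.119,-0.054,0],0],
    [[0.119,-0.054,0],0],
    [[0.119,-0.054,0],0],
    [[0.119,-0.054,0],0],
    [[0.119,-0.054,0],0],
  ],
)

```text
t: 2.75
eef_pos: [487.2, -302.1, 214.8]
tcp_rot: [3.141, -0.0, 0.468]
ft_force: [-0.1, -0.8, 0.7]
opening: 0.802
grip_force: 0.0
```

Emit:
arm_command(
  rows=[
    [[0.119,-0.054,0],0],
    [[0.119,-0.054,0],0],
    [[0.119,-0.054,0],0],
    [[0.119,-0.054,0],0],
    [[0.119,-0.054,0],0],
  ],
)

```text
t: 3.25
eef_pos: [589.6, -174.7, 214.7]
tcp_rot: [3.141, -0.0, 0.468]
ft_force: [-0.5, 0.7, 0.3]
opening: 0.799
grip_force: 0.0
```

Emit:
arm_command(
  rows=[
    [[0,0,0.07],-0.0462],
    [[0,0,0.07],-0.0462],
    [[0,0,0.07],-0.0462],
    [[0,0,0.07],-0.0462],
    [[0,0,0.07],-0.0462],
  ],
)

```text
t: 3.75
eef_pos: [588.9, -175.8, 126.5]
tcp_rot: [3.141, 0.0, 1.2]
ft_force: [0.5, -0.5, -0.5]
opening: 0.803
grip_force: 0.0
```

Emit:
arm_command(
  rows=[
    [[0,0,0.03],-0.0462],
    [[0,0,0],0],
    [[0,0,0],0],
    [[0,0,0],0],
    [[0,0,0],0],
  ],
)

```text
t: 4.25
eef_pos: [589.1, -176.0, 120.3]
tcp_rot: [3.141, 0.0, 1.337]
ft_force: [-0.3, -0.4, 0.7]
opening: 0.8
grip_force: 0.0
```

```bash
python3 -c "
from h import *
plan(589.7,-176.3,3,76.7);print(state()['t'])"
```

```text
now [ 589.1 -176.   120.3] 76.6 shift(pre-turn) [-0.0007  0.0027  0.469 ] shift(post-turn) [-0.0007  0.0027  0.469 ] turn -0.0006 F [-0.3 -0.4  0.7] open 0.8 grip 0.0
4.25
```

Emit:
arm_command(
  rows=[
    [[0,0.0027,0.0938],0],
    [[0,0,0.0938],0],
    [[0,0,0.0938],0],
    [[0,0,0.0938],0],
    [[0,0,0.0938],0],
  ],
)

```text
t: 4.75
eef_pos: [589.8, -176.2, 2.0]
tcp_rot: [3.141, 0.0, 1.337]
ft_force: [0.1, 0.4, 0.4]
opening: 0.798
grip_force: 0.0
```

Emit:
arm_command(
  rows=[
    [[0,0,0],0],
    [[0,0,0],0],
    [[0,0,0],0],
    [[0,0,0],0],
    [[0,0,0],0],
  ],
  claw=0.0,
)

```text
t: 5.25
eef_pos: [589.7, -176.1, 2.8]
tcp_rot: [3.141, 0.0, 1.338]
ft_force: [0.7, -0.3, 1.5]
opening: 0.497
grip_force: 30.0
```

Emit:
arm_command(
  rows=[
    [[0,0,0],0],
    [[0,0,0],0],
    [[0,0,0],0],
    [[0,0,0],0],
    [[0,0,0],0],
  ],
  claw=0.75,
)

```text
t: 5.75
eef_pos: [589.5, -176.1, 2.3]
tcp_rot: [3.142, 0.0, 1.339]
ft_force: [0.1, -0.0, -0.2]
opening: 0.746
grip_force: 0.0
```

Emit:
arm_command(
  rows=[
    [[0,0,0],0.0454],
    [[0,0,0],0.0454],
    [[0,0,0],0.0454],
    [[0,0,0],0.0454],
    [[0,0,0],0.0454],
  ],
)

```text
t: 6.25
eef_pos: [589.5, -176.0, 2.4]
tcp_rot: [3.142, 0.0, 0.62]
ft_force: [0.1, -0.4, -0.2]
opening: 0.75
grip_force: 0.0
```

Emit:
arm_command(
  rows=[
    [[0,0,0],0.0454],
    [[0,0,0],0.0454],
    [[0,0,0],0.0454],
    [[0,0,0],0.0454],
    [[0,0,0],0.0454],
  ],
)

```text
t: 6.75
eef_pos: [589.5, -176.1, 2.4]
tcp_rot: [3.142, -0.0, -0.094]
ft_force: [-0.1, -0.3, -0.5]
opening: 0.75
grip_force: 0.0
```

Emit:
arm_command(
  rows=[
    [[0,0,0],0.0454],
    [[0,0,0],0],
    [[0,0,0],0],
    [[0,0,0],0],
    [[0,0,0],0],
  ],
)

```text
t: 7.25
eef_pos: [589.5, -176.1, 2.4]
tcp_rot: [3.142, -0.0, -0.228]
ft_force: [-0.7, 0.8, -0.5]
opening: 0.748
grip_force: 0.0
```

Emit:
arm_command(
  rows=[
    [[0,0,0],0],
    [[0,0,0],0],
    [[0,0,0],0],
    [[0,0,0],0],
    [[0,0,0],0],
  ],
  claw=0.0,
)

```text
t: 7.75
eef_pos: [589.5, -176.1, 2.4]
tcp_rot: [3.142, -0.0, -0.23]
ft_force: [-0.0, 0.4, 0.2]
opening: 0.498
grip_force: 30.0
```

```bash
python3 -c "
from h import *
plan(528.9,-361.9,120,-13.3);print(state()['t'])"
```

```text
now [ 589.5 -176.1    2.4] -13.2 shift(pre-turn) [-0.0664  0.779  -0.4705] shift(post-turn) [-0.0649  0.7791 -0.4705] turn 0.0006 F [-0.   0.4  0.2] open 0.498 grip 30.0
7.75
```

Emit:
arm_command(
  rows=[
    [[0,0,-0.1],0],
    [[0,0,-0.1],0],
    [[0,0,-0.1],0],
    [[0,0,-0.1],0],
    [[0,0,-0.07],0],
  ],
)

```text
t: 8.25
eef_pos: [589.7, -176.1, 121.5]
tcp_rot: [3.141, -0.001, -0.23]
ft_force: [-1.2, 0.1, -0.2]
opening: 0.495
grip_force: 30.0
```

Emit:
arm_command(
  rows=[
    [[-0.013,0.156,0],0],
    [[-0.013,0.156,0],0],
    [[-0.013,0.156,0],0],
    [[-0.013,0.156,0],0],
    [[-0.013,0.155,0],0],
  ],
)

```text
t: 8.75
eef_pos: [528.5, -363.3, 119.9]
tcp_rot: [-3.142, 0.0, -0.23]
ft_force: [-0.2, 0.3, -1.0]
opening: 0.5
grip_force: 30.0
```

Run:
```python
from h import *
plan(528.9,-361.9,120,-13.3)
im,d=viewer.read_camera("side"); P=cloud("side",d)
x0,y0,w,h=255,265,100,100
save(cv2.resize(im[y0:y0+h,x0:x0+w],(600,600),interpolation=cv2.INTER_CUBIC),"c2.png")
print(proj("side",[528.9,-361.9,12]),proj("side",[528.9,-361.9,125]))
r=np.radians(-13.3)
m0=np.load("side0.npy"); P0=cloud("side",m0)
im0=cv2.cvtColor(cv2.imread("pics/side0.png"),cv2.COLOR_BGR2GRAY)
m=np.zeros(im0.shape,np.uint8); m[290:370,260:345]=(im0>170)[290:370,260:345]
k,lab,st,c=cv2.connectedComponentsWithStats(m); i=1+np.argmax(st[1:,4]); px=np.argwhere(lab==i)[:,::-1]
print("side foot",st[i],cv2.minAreaRect(atz("side",px,12).astype(np.float32)))
```

```text
now [ 528.5 -363.3  119.9] -13.2 shift(pre-turn) [ 0.0003 -0.006  -0.0005] shift(post-turn) [ 0.0003 -0.006  -0.0005] turn 0.0006 F [-0.2  0.3 -1. ] open 0.5 grip 30.0
[304.35607286 341.60260454] [305.35592579 297.01969786]
side foot [ 260  290   85   80 3879] ((537.4281005859375, -313.4718017578125), (238.5487060546875, 199.5501708984375), 81.2215805053711)
```

View pics/c2.png

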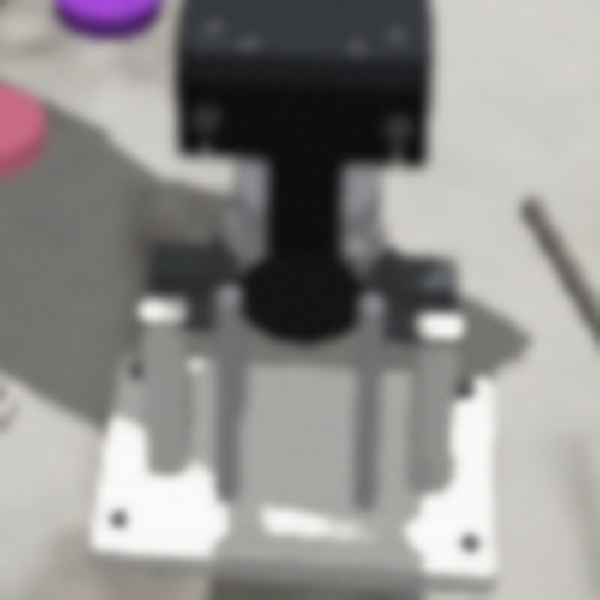

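The side crop shows the blank between the fingers above the magazine: the near finger is at u≈305 and the near posts' tops are at (230,292) and (371,299). I'll compare these with the projection to get the offset in x.

Run:
```python
from h import *
s=state(); e=s["eef_pos"]; r=np.radians(-13.3); R=np.array([[np.cos(r),-np.sin(r)],[np.sin(r),np.cos(r)]])
B=lambda p:((np.array(p)-[255,265])*6).round(1)
for c in ([528.9,-361.9],[528.9,-364],[530.9,-361.9]):
  for z in (99,12):
    print(c,z,[B(proj("side",np.append(c+R@q,z))) for q in ([-22.7,-19],[22.7,-19])])
  print("foot corners",[B(proj("side",np.append(c+R@q,12))) for q in ([-65,-45],[65,-45])])
# near finger edges (outer face at y=-24-12 in tool, width 20) at z=130, blank extents z=127..140
for z in (125,160): print("finger",z,[B(proj("side",np.append(e[:2]+R@q,z))) for q in ([-10,-35],[10,-35])])
for z in (133,): print("blank",z,[B(proj("side",np.append(e[:2]+R@q,z))) for q in ([-24,0],[24,0])])
im,_=viewer.read_camera("side"); g=cv2.cvtColor(im,cv2.COLOR_RGB2GRAY)
for v in (294,300,305,325,335): print(v,g[v,285:326].tolist())
```

```text
[528.9, -361.9] 99 [array([226.3, 292.5]), array([370.7, 300.2])]
[528.9, -361.9] 12 [array([225.2, 497.3]), array([362.7, 505.7])]
foot corners [array([ 89.4, 549. ]), array([494.3, 574.4])]
[528.9, -364] 99 [array([227.4, 296.9]), array([372.2, 304.7])]
[528.9, -364] 12 [array([226.3, 502. ]), array([364.1, 510.4])]
foot corners [array([ 90.1, 553.9]), array([496. , 579.5])]
[530.9, -361.9] 99 [array([232.5, 291.8]), array([377. , 299.6])]
[530.9, -361.9] 12 [array([231.2, 496.6]), array([368.6, 505. ])]
foot corners [array([ 95.5, 548.3]), array([500.4, 573.7])]
finger 125 [array([262.4, 278. ]), array([328.7, 281.5])]
finger 160 [array([263.6, 185.3]), array([331.4, 188.7])]
blank 133 [array([223.9, 181.6]), array([377.5, 189.3])]
294 [173, 168, 166, 161, 150, 142, 138, 130, 113, 95, 87, 82, 76, 60, 35, 18, 15, 13, 15, 14, 15, 13, 15, 12, 14, 17, 27, 39, 46, 44, 42, 41, 41, 46, 59, 68, 65, 52, 48, 70, 121]
300 [106, 103, 102, 101, 103, 106, 108, 108, 109, 116, 124, 134, 131, 107, 61, 24, 15, 13, 13, 14, 14, 14, 14, 14, 18, 42, 85, 122, 140, 142, 140, 135, 141, 166, 193, 205, 207, 207, 207, 205, 205]
305 [75, 78, 80, 83, 79, 69, 67, 82, 100, 107, 109, 107, 101, 81, 47, 20, 16, 14, 13, 15, 14, 13, 13, 14, 17, 35, 69, 100, 111, 112, 111, 111, 114, 123, 144, 169, 189, 200, 205, 206, 206]
325 [136, 160, 201, 220, 205, 163, 128, 116, 113, 112, 117, 125, 134, 136, 135, 133, 133, 133, 135, 134, 134, 131, 130, 128, 129, 127, 125, 123, 119, 114, 112, 112, 113, 114, 115, 116, 116, 116, 116, 124, 133]
335 [130, 138, 154, 163, 163, 150, 129, 117, 117, 128, 147, 162, 166, 168, 168, 168, 167, 168, 168, 168, 167, 168, 168, 168, 167, 168, 167, 165, 153, 134, 118, 116, 126, 145, 160, 166, 165, 157, 143, 138, 140]
```

Emit:
arm_command(
  rows=[
    [[0,-0.006,0.02],0],
    [[0,0,0.02],0],
    [[0,0,0.016],0],
    [[0,0,0.012],0],
    [[0,0,0],0],
  ],
)

```text
t: 9.35
eef_pos: [529.7, -359.8, 102.3]
tcp_rot: [-3.141, 0.001, -0.229]
ft_force: [0.1, 0.8, -1.7]
opening: 0.496
grip_force: 30.0
```

Emit:
arm_command(
  rows=[
    [[0,0,0.004],0],
    [[0,0,0.004],0],
    [[0,0,0.004],0],
    [[0,0,0],0],
    [[0,0,0],0],
  ],
)

```text
t: 9.85
eef_pos: [529.6, -360.5, 99.9]
tcp_rot: [3.142, -0.0, -0.23]
ft_force: [0.0, 0.5, -0.8]
opening: 0.498
grip_force: 30.0
```

Emit:
arm_command(
  rows=[
    [[-0.001,0.002,0.004],0],
    [[0,0.002,0.004],0],
    [[0,0,0.004],0],
    [[0,0,0],0],
    [[0,0,0],0],
  ],
)

```text
t: 10.35
eef_pos: [529.1, -361.4, 96.9]
tcp_rot: [-3.142, 0.0, -0.23]
ft_force: [0.2, -0.7, -0.9]
opening: 0.497
grip_force: 30.0
```

Emit:
arm_command(
  rows=[
    [[0,0,0.004],0],
    [[0,0,0.004],0],
    [[0,0,0],0],
    [[0,0,0],0],
    [[0,0,0],0],
  ],
)

```text
t: 10.85
eef_pos: [529.1, -361.4, 94.9]
tcp_rot: [3.142, 0.0, -0.23]
ft_force: [-0.6, -0.2, -1.3]
opening: 0.499
grip_force: 30.0
```

Emit:
arm_command(
  rows=[
    [[0,0,0],0],
    [[0,0,0],0],
    [[0,0,0],0],
    [[0,0,0],0],
    [[0,0,0],0],
  ],
  claw=0.65,
)

```text
t: 11.35
eef_pos: [529.1, -361.4, 94.9]
tcp_rot: [3.141, -0.0, -0.23]
ft_force: [0.2, 0.5, 0.1]
opening: 0.65
grip_force: 0.0
```

Emit:
arm_command(
  rows=[
    [[0,0,-0.06],0],
    [[0,0,-0.06],0],
    [[0,0,0],0],
    [[0,0,0],0],
    [[0,0,0],0],
  ],
)

```text
t: 11.85
eef_pos: [529.0, -361.3, 124.8]
tcp_rot: [-3.142, 0.0, -0.23]
ft_force: [0.8, 1.0, 0.3]
opening: 0.649
grip_force: 0.0
```

Emit:
arm_command(
  rows=[
    [[0,0,0],0],
    [[0,0,0],0],
    [[0,0,0],0],
    [[0,0,0],0],
    [[0,0,0],0],
  ],
  claw=0.0,
)

```text
t: 12.35
eef_pos: [529.1, -361.4, 124.8]
tcp_rot: [3.142, 0.0, -0.23]
ft_force: [0.2, 0.2, 0.0]
opening: 0.284
grip_force: 0.0
```

Run:
```python
from h import *
plan(529.1,-361.6,109,-13.3)
im,d=viewer.read_camera("side")
x0,y0,w,h=255,265,100,75
save(cv2.resize(im[y0:y0+h,x0:x0+w],(600,450),interpolation=cv2.INTER_CUBIC),"c3.png")
```

```text
now [ 529.1 -361.4  124.8] -13.2 shift(pre-turn) [0.0002 0.0007 0.0632] shift(post-turn) [0.0002 0.0007 0.0632] turn 0.0006 F [0.2 0.2 0. ] open 0.284 grip 0.0
```

View pics/c3.png

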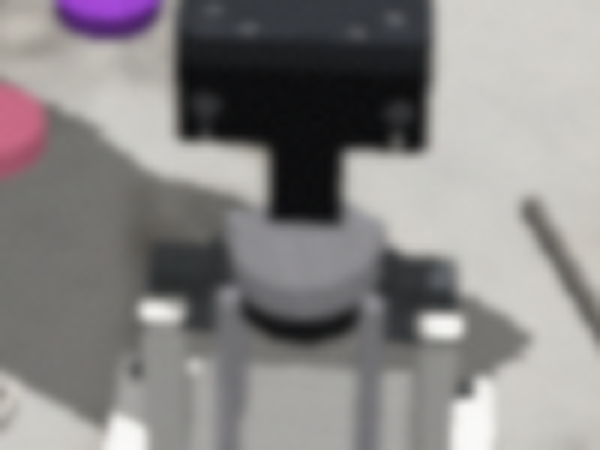

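The blank sits level between the posts, at (305,255). Next I press it down.

Emit:
arm_command(
  rows=[
    [[0,0,0],0],
    [[0,0,0],0],
    [[0,0,0],0],
    [[0,0,0],0],
    [[0,0,0.06],0],
  ],
)

```text
t: 12.9
eef_pos: [529.9, -362.0, 111.1]
tcp_rot: [3.14, -0.003, -0.23]
ft_force: [-0.2, 0.0, 0.8]
opening: 0.003
grip_force: 0.0
```

Emit:
arm_command(
  rows=[
    [[0,0,0.012],0],
    [[0,0,0.012],0],
    [[0,0,0.012],0],
    [[0,0,0.012],0],
    [[0,0,0],0],
  ],
)

```text
t: 13.4
eef_pos: [529.8, -362.0, 99.6]
tcp_rot: [3.14, -0.003, -0.23]
ft_force: [-2.7, -0.2, 11.9]
opening: 0.001
grip_force: 6.4
```

Emit:
arm_command(
  rows=[
    [[0,0,0.012],0],
    [[0,0,0.012],0],
    [[0,0,0.012],0],
    [[0,0,0.012],0],
    [[0,0,0],0],
  ],
)

```text
t: 13.9
eef_pos: [529.1, -361.4, 85.3]
tcp_rot: [-3.141, 0.0, -0.23]
ft_force: [0.1, 0.5, 2.8]
opening: 0.009
grip_force: 1.3
```

Emit:
arm_command(
  rows=[
    [[0,0,0.008],0],
    [[0,0,0.004],0],
    [[0,0,0],0],
    [[0,0,0],0],
    [[0,0,0],0],
  ],
)

```text
t: 14.4
eef_pos: [529.2, -361.4, 83.0]
tcp_rot: [3.141, -0.0, -0.23]
ft_force: [0.5, 0.9, 3.1]
opening: 0.002
grip_force: 1.6
```

Emit:
arm_command(
  rows=[
    [[0,0,-0.1],0],
    [[0,0,-0.1],0],
    [[0,0,-0.1],0],
    [[0,0,-0.1],0],
    [[0,0,0],0],
  ],
)

```text
t: 14.9
eef_pos: [530.0, -362.1, 186.0]
tcp_rot: [3.139, -0.004, -0.23]
ft_force: [-2.0, 0.2, 0.2]
opening: 0.006
grip_force: 0.0
```

Emit:
arm_command(
  rows=[
    [[0,0,0],-0.0454],
    [[0,0,0],-0.0454],
    [[0,0,0],-0.0454],
    [[0,0,0],-0.0454],
    [[0,0,0],-0.0454],
  ],
  claw=0.62,
)

```text
t: 15.4
eef_pos: [528.8, -361.2, 181.7]
tcp_rot: [-3.14, 0.001, 0.489]
ft_force: [-0.4, 0.5, 1.1]
opening: 0.366
grip_force: 0.0
```

Emit:
arm_command(
  rows=[
    [[0,0,0],-0.0454],
    [[0,0,0],-0.0454],
    [[0,0,0],-0.0454],
    [[0,0,0],-0.0454],
    [[0,0,0],-0.0454],
  ],
)

```text
t: 15.9
eef_pos: [528.7, -361.2, 181.7]
tcp_rot: [-3.14, -0.0, 1.202]
ft_force: [-0.5, -0.7, 0.2]
opening: 0.614
grip_force: 0.0
```

Run:
```python
from h import *
im,d,o=discs(); print(*o,sep="\n")
plan(418.0,-55.4,183,76.7)
x0,y0=375,185; im2=viewer.read_camera("side")[0]
save(np.hstack([cv2.resize(im[185:245,375:455],(400,300),interpolation=cv2.INTER_CUBIC),cv2.resize(im2[280:355,255:355],(400,300),interpolation=cv2.INTER_CUBIC)]),"c4.png")
```

```text
([740.0, 119.6], [183, 187, 186])
([582.1, -2.6], [143, 91, 180])
([499.9, -74.2], [146, 92, 182])
([439.3, -160.4], [148, 90, 108])
([418.3, -55.1], [194, 198, 204])
now [ 528.8 -361.2  181.8] 69.4 shift(pre-turn) [ 0.9884 -0.8457 -0.0049] shift(post-turn) [ 1.0883 -0.7125 -0.0049] turn -0.0408 F [-0.4  0.  -1. ] open 0.615 grip 0.0
```

View pics/c4.png

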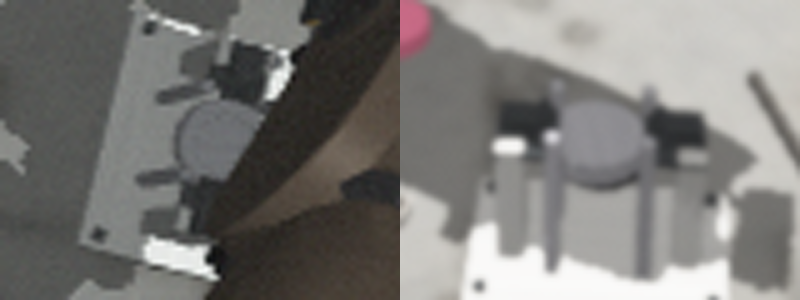

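The blank lies flat below the posts' tops, between the dark catches, so it's caught. Now for the second blank.

Emit:
arm_command(
  rows=[
    [[0,0,0],-0.041],
    [[0.109,-0.0713,0],0],
    [[0.109,-0.0713,0],0],
    [[0.109,-0.0713,0],0],
    [[0.109,-0.0713,0],0],
  ],
)

```text
t: 16.5
eef_pos: [485.7, -237.1, 182.3]
tcp_rot: [-3.141, -0.0, 1.32]
ft_force: [0.7, -0.4, -0.2]
opening: 0.617
grip_force: 0.0
```

Emit:
arm_command(
  rows=[
    [[0.109,-0.0713,0],0],
    [[0.109,-0.0713,0],0],
    [[0.109,-0.0713,0],0],
    [[0.109,-0.0713,0],0],
    [[0.109,-0.0713,0],0],
  ],
)

```text
t: 17.0
eef_pos: [432.4, -83.3, 182.5]
tcp_rot: [-3.141, 0.0, 1.32]
ft_force: [0.4, 0.5, -0.0]
opening: 0.619
grip_force: 0.0
```

Emit:
arm_command(
  rows=[
    [[0.109,-0.0713,0],0],
    [[0,0,0.12],0],
    [[0,0,0.12],0],
    [[0,0,0.12],0],
    [[0,0,0],0],
  ],
)

```text
t: 17.5
eef_pos: [420.9, -53.2, 90.3]
tcp_rot: [-3.136, -0.0, 1.321]
ft_force: [-0.2, 0.2, 0.2]
opening: 0.617
grip_force: 0.0
```

```bash
python3 -c "
from h import *
plan(418.2,-55.2,3,76.7);print(state()['t'])"
```

```text
now [420.9 -53.2  90.3] 75.7 shift(pre-turn) [-0.0103 -0.0086  0.3492] shift(post-turn) [-0.0102 -0.0088  0.3492] turn -0.0056 F [-0.2  0.2  0.2] open 0.617 grip 0.0
17.5
```

Emit:
arm_command(
  rows=[
    [[0,0,0],-0.0056],
    [[-0.01,-0.0087,0.03],0],
    [[0,0,0.03],0],
    [[0,0,0],0],
    [[0,0,0],0],
  ],
)

```text
t: 18.0
eef_pos: [419.9, -55.7, 78.0]
tcp_rot: [3.141, 0.0, 1.342]
ft_force: [-0.0, -1.0, 0.9]
opening: 0.623
grip_force: 0.0
```

```bash
python3 -c "
from h import *
plan(418.2,-55.2,3,76.7);print(state()['t'])"
```

```text
now [419.9 -55.7  78. ] 76.9 shift(pre-turn) [ 0.0004 -0.0072  0.3002] shift(post-turn) [ 0.0004 -0.0072  0.3002] turn 0.001 F [-0.  -1.   0.9] open 0.623 grip 0.0
18.0
```

Emit:
arm_command(
  rows=[
    [[0,-0.007,0.08],0],
    [[0,0,0.08],0],
    [[0,0,0.08],0],
    [[0,0,0.05],0],
    [[0,0,0.01],0],
  ],
)

```text
t: 18.5
eef_pos: [417.9, -55.2, 2.1]
tcp_rot: [-3.14, -0.0, 1.342]
ft_force: [1.3, -0.8, -0.7]
opening: 0.618
grip_force: 0.0
```

Emit:
arm_command(
  rows=[
    [[0,0,0],0],
    [[0,0,0],0],
    [[0,0,0],0],
    [[0,0,0],0],
    [[0,0,0],0],
  ],
  claw=0.0,
)

```text
t: 19.0
eef_pos: [418.5, -55.3, 3.4]
tcp_rot: [3.14, 0.0, 1.342]
ft_force: [-0.6, 0.8, 6.2]
opening: 0.499
grip_force: 30.0
```

Emit:
arm_command(
  rows=[
    [[0,0,0],0],
    [[0,0,0],0],
    [[0,0,0],0],
    [[0,0,0],0],
    [[0,0,0],0],
  ],
  claw=0.64,
)

```text
t: 19.5
eef_pos: [418.2, -55.3, 2.9]
tcp_rot: [3.142, 0.0, 1.342]
ft_force: [0.5, 0.5, 0.1]
opening: 0.638
grip_force: 0.0
```

Emit:
arm_command(
  rows=[
    [[0,0,0],0.0455],
    [[0,0,0],0.0455],
    [[0,0,0],0.0455],
    [[0,0,0],0.0455],
    [[0,0,0],0.0455],
  ],
)

```text
t: 20.0
eef_pos: [418.2, -55.2, 2.8]
tcp_rot: [-3.142, 0.0, 0.622]
ft_force: [0.1, 0.0, 0.5]
opening: 0.636
grip_force: 0.0
```

Emit:
arm_command(
  rows=[
    [[0,0,0],0.0455],
    [[0,0,0],0.0455],
    [[0,0,0],0.0455],
    [[0,0,0],0.0455],
    [[0,0,0],0.0455],
  ],
)

```text
t: 20.5
eef_pos: [418.2, -55.3, 2.8]
tcp_rot: [3.142, 0.0, -0.093]
ft_force: [-0.3, 1.1, -0.2]
opening: 0.637
grip_force: 0.0
```

Emit:
arm_command(
  rows=[
    [[0,0,0],0.0455],
    [[0,0,0],0],
    [[0,0,0],0],
    [[0,0,0],0],
    [[0,0,0],0],
  ],
)

```text
t: 21.0
eef_pos: [418.2, -55.3, 2.9]
tcp_rot: [3.142, -0.0, -0.228]
ft_force: [0.5, -0.5, 0.3]
opening: 0.641
grip_force: 0.0
```

Emit:
arm_command(
  rows=[
    [[0,0,0],0],
    [[0,0,0],0],
    [[0,0,0],0],
    [[0,0,0],0],
    [[0,0,0],0],
  ],
  claw=0.0,
)

```text
t: 21.5
eef_pos: [418.2, -55.3, 2.9]
tcp_rot: [3.142, -0.0, -0.23]
ft_force: [0.5, 0.1, -0.0]
opening: 0.495
grip_force: 30.0
```

```bash
python3 -c "
from h import *
plan(529.1,-361.5,123,-13.2);print(state()['t'])"
```

```text
now [418.2 -55.3   2.9] -13.2 shift(pre-turn) [ 0.711   1.0917 -0.4806] shift(post-turn) [ 0.7116  1.0913 -0.4806] turn 0.0002 F [ 0.5  0.1 -0. ] open 0.495 grip 30.0
21.5
```

Emit:
arm_command(
  rows=[
    [[0,0,-0.1],0],
    [[0,0,-0.1],0],
    [[0,0,-0.1],0],
    [[0,0,-0.1],0],
    [[0,0,-0.08],0],
  ],
)

```text
t: 22.0
eef_pos: [418.1, -55.2, 124.2]
tcp_rot: [3.141, -0.001, -0.23]
ft_force: [-0.3, -0.2, -0.4]
opening: 0.497
grip_force: 30.0
```

Emit:
arm_command(
  rows=[
    [[0.0711,0.1092,0],0],
    [[0.0711,0.1092,0],0],
    [[0.0711,0.1092,0],0],
    [[0.0711,0.1092,0],0],
    [[0.0711,0.1092,0],0],
  ],
)

```text
t: 22.5
eef_pos: [473.7, -209.7, 122.8]
tcp_rot: [-3.142, 0.0, -0.23]
ft_force: [-0.8, 0.1, -0.5]
opening: 0.498
grip_force: 30.0
```

Emit:
arm_command(
  rows=[
    [[0.0711,0.1092,0],0],
    [[0.0711,0.1092,0],0],
    [[0.0711,0.1092,0],0],
    [[0.0711,0.1092,0],0],
    [[0.0711,0.1092,0],0],
  ],
)

```text
t: 23.0
eef_pos: [529.1, -362.7, 122.6]
tcp_rot: [-3.141, 0.001, -0.23]
ft_force: [0.5, 0.6, -0.5]
opening: 0.497
grip_force: 30.0
```

Emit:
arm_command(
  rows=[
    [[0,0,0],0],
    [[0,0,0],0],
    [[0,0,0],0],
    [[0,0,0],0],
    [[0,0,0],0],
  ],
)

```text
t: 23.5
eef_pos: [529.0, -360.9, 123.1]
tcp_rot: [3.142, -0.0, -0.229]
ft_force: [0.3, 0.4, -0.3]
opening: 0.493
grip_force: 30.0
```

```bash
python3 -c "
from h import *
plan(529.1,-361.5,103,-13.2);print(state()['t'])"
```

```text
now [ 529.  -360.9  123.1] -13.1 shift(pre-turn) [0.0008 0.0023 0.0806] shift(post-turn) [0.0008 0.0023 0.0806] turn 0.0004 F [ 0.3  0.4 -0.3] open 0.493 grip 30.0
23.5
```

Emit:
arm_command(
  rows=[
    [[0.0006,0.002,0.04],0],
    [[0,0,0.02],0],
    [[0,0,0.02],0],
    [[0,0,0],0],
    [[0,0,0],0],
  ],
)

```text
t: 24.0
eef_pos: [529.0, -362.1, 102.7]
tcp_rot: [-3.142, 0.0, -0.23]
ft_force: [-0.9, 0.0, -0.9]
opening: 0.497
grip_force: 30.0
```

Emit:
arm_command(
  rows=[
    [[0,0,0.006],0],
    [[0,0,0.006],0],
    [[0,0,0.006],0],
    [[0,0,0.006],0],
    [[0,0,0],0],
  ],
)

```text
t: 24.5
eef_pos: [529.0, -362.1, 96.7]
tcp_rot: [-3.142, 0.0, -0.23]
ft_force: [-0.0, -0.1, -0.6]
opening: 0.499
grip_force: 30.0
```

Underside is at 94 with no contact force, so it's between the posts. Releasing, then pressing as before.

Emit:
arm_command(
  rows=[
    [[0,0,0.004],0],
    [[0,0,0.003],0],
    [[0,0,0],0],
    [[0,0,0],0],
    [[0,0,0],0],
  ],
)

```text
t: 25.0
eef_pos: [529.0, -362.0, 95.2]
tcp_rot: [-3.142, 0.0, -0.23]
ft_force: [-2.4, -0.6, 0.9]
opening: 0.497
grip_force: 30.0
```

Emit:
arm_command(
  rows=[
    [[0,0,0],0],
    [[0,0,0],0],
    [[0,0,0],0],
    [[0,0,0],0],
    [[0,0,0],0],
  ],
  claw=0.65,
)

```text
t: 25.5
eef_pos: [529.1, -362.1, 95.2]
tcp_rot: [3.141, -0.0, -0.23]
ft_force: [-0.2, -0.3, -0.5]
opening: 0.648
grip_force: 0.0
```

Emit:
arm_command(
  rows=[
    [[0,0,-0.06],0],
    [[0,0,-0.06],0],
    [[0,0,0],0],
    [[0,0,0],0],
    [[0,0,0],0],
  ],
)

```text
t: 26.0
eef_pos: [528.9, -362.0, 125.1]
tcp_rot: [-3.142, 0.0, -0.23]
ft_force: [0.3, 0.8, -0.1]
opening: 0.652
grip_force: 0.0
```

Emit:
arm_command(
  rows=[
    [[0,0,0],0],
    [[0,0,0],0],
    [[0,0,0],0],
    [[0,0,0],0],
    [[0,0,0],0],
  ],
  claw=0.0,
)

```text
t: 26.5
eef_pos: [529.1, -362.1, 125.1]
tcp_rot: [-3.142, 0.0, -0.23]
ft_force: [0.4, 0.3, 0.5]
opening: 0.286
grip_force: 0.0
```

Emit:
arm_command(
  rows=[
    [[0,0,0],0],
    [[0,0,0],0],
    [[0,0,0],0],
    [[0,0,0],0],
    [[0,0,0.06],0],
  ],
)

```text
t: 27.0
eef_pos: [529.8, -362.7, 111.3]
tcp_rot: [3.14, -0.003, -0.23]
ft_force: [0.9, -0.6, -0.6]
opening: 0.006
grip_force: 0.0
```

Emit:
arm_command(
  rows=[
    [[0,0,0.012],0],
    [[0,0,0.012],0],
    [[0,0,0.012],0],
    [[0,0,0.012],0],
    [[0,0,0],0],
  ],
)

```text
t: 27.5
eef_pos: [529.9, -362.8, 100.1]
tcp_rot: [3.14, -0.003, -0.23]
ft_force: [-2.2, 1.2, 13.4]
opening: 0.004
grip_force: 6.8
```

Emit:
arm_command(
  rows=[
    [[0,0,0.012],0],
    [[0,0,0.012],0],
    [[0,0,0.012],0],
    [[0,0,0.012],0],
    [[0,0,0],0],
  ],
)

```text
t: 28.0
eef_pos: [529.1, -362.1, 85.5]
tcp_rot: [-3.141, 0.0, -0.23]
ft_force: [0.4, -0.1, -0.3]
opening: 0.003
grip_force: 0.0
```

Emit:
arm_command(
  rows=[
    [[0,0,0.008],0],
    [[0,0,0.004],0],
    [[0,0,0],0],
    [[0,0,0],0],
    [[0,0,0],0],
  ],
)

```text
t: 28.5
eef_pos: [529.1, -362.1, 83.2]
tcp_rot: [3.141, -0.0, -0.23]
ft_force: [0.3, 0.8, 3.6]
opening: 0.005
grip_force: 1.8
```

Emit:
arm_command(
  rows=[
    [[0,0,-0.1],0],
    [[0,0,-0.1],0],
    [[0,0,-0.1],-0.045],
    [[0,0,-0.1],-0.045],
    [[0,0,0],-0.045],
  ],
)

```text
t: 29.0
eef_pos: [530.0, -362.8, 186.4]
tcp_rot: [3.138, -0.003, 0.2]
ft_force: [0.9, 0.3, -0.6]
opening: 0.007
grip_force: 0.0
```

Emit:
arm_command(
  rows=[
    [[0,0,0],-0.0449],
    [[0,0,0],-0.0449],
    [[0,0,0],-0.0449],
    [[0,0,0],-0.0449],
    [[0,0,0],-0.0449],
  ],
)

```text
t: 29.5
eef_pos: [528.9, -362.0, 182.8]
tcp_rot: [-3.141, 0.0, 0.905]
ft_force: [0.6, -0.3, -0.5]
opening: 0.002
grip_force: 0.0
```

Emit:
arm_command(
  rows=[
    [[0,0,0],-0.0449],
    [[0,0,0],-0.0449],
    [[0,0,0],-0.0449],
    [[0,0,0],0],
    [[0,0,0],0],
  ],
)

```text
t: 30.0
eef_pos: [529.0, -362.1, 182.9]
tcp_rot: [-3.141, -0.0, 1.318]
ft_force: [0.3, 0.0, -0.4]
opening: 0.005
grip_force: 0.0
```

Run:
```python
from h import *
im,d=viewer.read_camera("top"); P=cloud("top",d); z=P[...,2]
m=np.zeros(z.shape,bool); m[190:255,225:260]=((z>30)&(z<60)&(d>0))[190:255,225:260]
u=np.array([np.cos(np.radians(75.6)),np.sin(np.radians(75.6))]); n=np.array([-u[1],u[0]])
q=P[m][:,:2]-[559.3,296.3]; s=q@u; t=q@n; print("drawer s",np.percentile(s,[0,1,5,20]),"t of outermost",t[s<np.percentile(s,10)].min(),t[s<np.percentile(s,10)].max())
plan(487,18,183,75.6)
im2=viewer.read_camera("side")[0]
save(np.hstack([cv2.resize(im[185:245,375:455],(400,300),interpolation=cv2.INTER_CUBIC),cv2.resize(im2[280:355,255:355],(400,300),interpolation=cv2.INTER_CUBIC)]),"c5.png")
```

```text
drawer s [-234.88448144 -234.68908435 -233.77925585 -230.40293249] t of outermost -46.35833475486152 48.125924507475325
now [ 529.  -362.1  183. ] 75.6 shift(pre-turn) [ 1.4303e+00 -5.4200e-01 -1.0000e-04] shift(post-turn) [ 1.4307e+00 -5.4090e-01 -1.0000e-04] turn -0.0002 F [-1.1 -0.1  0.4] open 0.005 grip 0.0
```

View pics/c5.png

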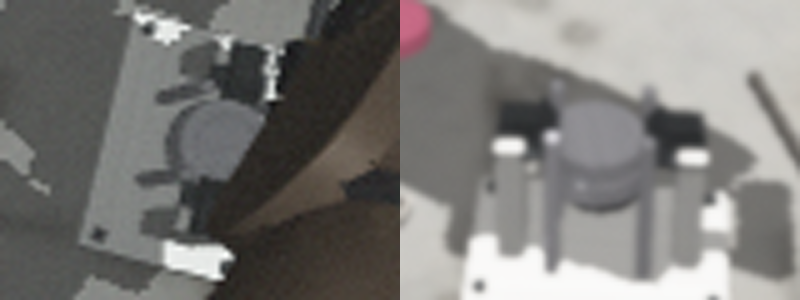

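The side crop shows two stacked blanks under the catches. Now the drawer.

Emit:
arm_command(
  rows=[
    [[0.1234,-0.0448,0],0],
    [[0.1234,-0.0448,0],0],
    [[0.1234,-0.0448,0],0],
    [[0.1234,-0.0448,0],0],
    [[0.1234,-0.0448,0],0],
  ],
)

```text
t: 30.6
eef_pos: [512.4, -197.6, 183.2]
tcp_rot: [3.141, 0.0, 1.32]
ft_force: [1.1, -1.0, 1.0]
opening: 0.007
grip_force: 0.0
```

Emit:
arm_command(
  rows=[
    [[0.1234,-0.0448,0],0],
    [[0.1234,-0.0448,0],0],
    [[0.1234,-0.0448,0],0],
    [[0.1234,-0.0448,0],0],
    [[0.1234,-0.0448,0],0],
  ],
)

```text
t: 31.1
eef_pos: [496.0, -34.3, 183.3]
tcp_rot: [3.141, 0.0, 1.32]
ft_force: [1.3, 0.1, -1.0]
opening: 0.004
grip_force: 0.0
```

Emit:
arm_command(
  rows=[
    [[0.1234,-0.0448,0],0],
    [[0.1234,-0.0448,0],0],
    [[0,0,0.1],0],
    [[0,0,0.1],0],
    [[0,0,0],0],
  ],
)

```text
t: 31.6
eef_pos: [488.5, 30.1, 131.1]
tcp_rot: [-3.138, 0.001, 1.321]
ft_force: [0.4, 0.2, -0.4]
opening: 0.003
grip_force: 0.0
```

```bash
python3 -c "
from h import *
plan(490.9,29.9,28,75.6);print(state()['t'])"
```

```text
now [488.5  30.1 131.1] 75.7 shift(pre-turn) [0.0015 0.0096 0.4125] shift(post-turn) [0.0016 0.0096 0.4125] turn 0.0006 F [ 0.4  0.2 -0.4] open 0.003 grip 0.0
31.6
```

Emit:
arm_command(
  rows=[
    [[0,0.0096,0.1],0],
    [[0,0,0.1],0],
    [[0,0,0.1],0],
    [[0,0,0.1],0],
    [[0,0,0.01],0],
  ],
)

```text
t: 32.1
eef_pos: [491.5, 29.0, 29.5]
tcp_rot: [-3.139, 0.001, 1.321]
ft_force: [-0.1, 0.2, -0.4]
opening: 0.007
grip_force: 0.0
```

Emit:
arm_command(
  rows=[
    [[0.04,0,0],0],
    [[0.04,0,0],0],
    [[0.04,0,0],0],
    [[0.03,0,0],0],
    [[0.03,0,0],0],
  ],
)

```text
t: 32.6
eef_pos: [503.6, 73.7, 31.2]
tcp_rot: [3.14, -0.0, 1.323]
ft_force: [-0.6, -1.9, 1.0]
opening: 0.003
grip_force: 0.6
```

Emit:
arm_command(
  rows=[
    [[0.03,0,0],0],
    [[0.03,0,0],0],
    [[0.03,0,0],0],
    [[0.02,0,0],0],
    [[0.01,0,0],0],
  ],
)

```text
t: 33.1
eef_pos: [510.5, 102.4, 30.5]
tcp_rot: [-3.142, 0.0, 1.323]
ft_force: [1.1, -1.3, 1.4]
opening: 0.005
grip_force: 0.6
```

```bash
python3 -c "
from h import *
plan(513.8,119.0,28,75.6);print(state()['t'])"
```

```text
now [510.5 102.4  30.5] 75.8 shift(pre-turn) [ 0.0677 -0.0036  0.0101] shift(post-turn) [ 0.0677 -0.0039  0.0101] turn 0.0011 F [ 1.1 -1.3  1.4] open 0.005 grip 0.6
33.1
```

17 mm left. I'll continue gently through the detent.

Emit:
arm_command(
  rows=[
    [[0.012,0,0],0],
    [[0.012,0,0],0],
    [[0.008,0,0],0],
    [[0.008,0,0],0],
    [[0,0,0],0],
  ],
)

```text
t: 33.6
eef_pos: [512.9, 111.4, 30.6]
tcp_rot: [-3.141, 0.0, 1.322]
ft_force: [-0.2, -0.0, -0.8]
opening: 0.004
grip_force: 0.0
```

Emit:
arm_command(
  rows=[
    [[0.008,0,0],0],
    [[0.008,0,0],0],
    [[0.004,0,0],0],
    [[0,0,0],0],
    [[0,0,0],0],
  ],
)

```text
t: 34.1
eef_pos: [514.1, 116.6, 30.6]
tcp_rot: [3.142, -0.0, 1.323]
ft_force: [0.0, -0.1, -0.7]
opening: 0.005
grip_force: 0.0
```

Emit:
arm_command(
  rows=[
    [[0.004,0,0],0],
    [[0.004,0,0],0],
    [[0.004,0,0],0],
    [[0,0,0],0],
    [[0,0,0],0],
  ],
)

```text
t: 34.6
eef_pos: [514.4, 118.0, 30.6]
tcp_rot: [-3.141, 0.002, 1.323]
ft_force: [-2.7, -14.0, 1.9]
opening: 0.003
grip_force: 7.2
```

Force climbed to 14 N at s≈-184 from the shaft, so the drawer went through the detent and is against its stop, home. Backing off and going to the crank.

Emit:
arm_command(
  rows=[
    [[-0.06,0,0],0],
    [[-0.06,0,0],0],
    [[0,0,-0.15],0],
    [[0,0,-0.15],0],
    [[0,0,-0.15],0],
  ],
  claw=0.55,
)

```text
t: 35.1
eef_pos: [507.0, 89.3, 144.3]
tcp_rot: [-3.141, 0.0, 1.322]
ft_force: [0.6, 0.0, 0.1]
opening: 0.368
grip_force: 0.0
```

Emit:
arm_command(
  rows=[
    [[0,0,-0.15],-0.0447],
    [[0,0,-0.1],-0.0447],
    [[0,0,-0.1],-0.0447],
    [[0,0,0],-0.0447],
    [[0,0,0],-0.0447],
  ],
)

```text
t: 35.6
eef_pos: [507.4, 89.5, 231.4]
tcp_rot: [3.14, 0.001, 2.03]
ft_force: [-0.5, 0.4, -0.1]
opening: 0.551
grip_force: 0.0
```

Emit:
arm_command(
  rows=[
    [[0,0,0],-0.0447],
    [[0,0,0],-0.0447],
    [[0,0,0],0],
    [[0,0,0],0],
    [[0,0,0],0],
  ],
)

```text
t: 36.1
eef_pos: [507.4, 90.0, 230.6]
tcp_rot: [3.142, 0.0, 2.302]
ft_force: [0.1, 0.3, -0.5]
opening: 0.554
grip_force: 0.0
```

Run:
```python
from h import *
C=np.array([559.3,296.3])
for f in ("old","new"):
    if f=="old": d=np.load("top0.npy")
    else: im,d=viewer.read_camera("top")
    P=cloud("top",d); z=P[...,2]; r=np.hypot(P[...,0]-C[0],P[...,1]-C[1])
    m=(d>0)&(r>79)&(r<102)&(z>76)&(z<112); m[:,:100]=0; m[:,260:]=0
    k,lab,st,c=cv2.connectedComponentsWithStats(m.astype(np.uint8))
    for i in range(1,k):
        if st[i,4]>8:
            q=P[lab==i]-np.append(C,0); a=np.degrees(np.arctan2(q[:,1],q[:,0])); print(f,"pot",st[i],np.round([a.mean(),a.min(),a.max(),np.hypot(q[:,0],q[:,1]).max(),q[:,2].max()],1))
u=np.array([.2487,.9686]); m=np.zeros(z.shape,bool); m[190:255,200:260]=((z>30)&(z<60)&(d>0))[190:255,200:260]
print("drawer s min",np.percentile((P[m][:,:2]-C)@u,[0,1,5]))
m=np.zeros(z.shape,bool); m[170:240,105:170]=((z>150)&(z<190)&(d>0))[170:240,105:170]; print("grip",P[m].mean(0),m.sum())
for l in ("crank_grip","pot_end","pot"):
  for n in ("top","side"): print(l,n,[(np.round(r["position"]).astype(int).tolist(),round(r["confidence"],2)) for r in models.mark_of(n,l)])
save(np.hstack([cv2.resize(im[150:240,100:220],(400,300),interpolation=cv2.INTER_CUBIC),cv2.resize(viewer.read_camera("side")[0][145:220,240:340],(400,300),interpolation=cv2.INTER_CUBIC)]),"c6.png")
plan(522.7,336.8,230,132)
```

```text
old pot [119 195   8  13  69] [ 99.9  89.9 108.7 100.1 105.5]
new pot [119 195   8  12  68] [ 99.9  90.1 108.7  97.4 109.6]
drawer s min [-138.44248037 -138.41283665 -138.29426177]
grip [522.50957131 336.30429916 174.29851693] 81
crank_grip top [([525, 338, 147], 0.7)]
crank_grip side [([524, 334, 145], 0.7), ([528, -361, 84], 0.2)]
pot_end top [([545, 393, 85], 0.64), ([526, 339, 150], 0.46)]
pot_end side []
pot top []
pot side []
now [507.5  90.3 230.6] 132.1 shift(pre-turn) [0.691  0.706  0.0024] shift(post-turn) [0.692  0.7049 0.0024] turn 0.0005 F [ 0.2 -0.6 -0.2] open 0.552 grip 0.0
```

View pics/c6.png

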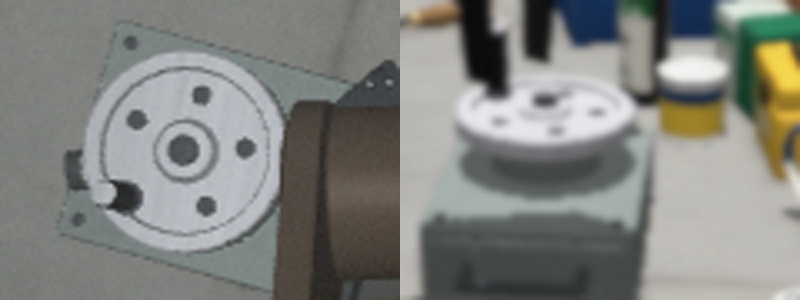

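In the crop the crank is at lower left of the wheel (118,193), the pot is at its left (75,168), and the drawer front is flush. The pot angle is ≈100°, so the hump is where the crank points at ≈-30°.

Emit:
arm_command(
  rows=[
    [[0.0864,0.0882,0],0],
    [[0.0864,0.0882,0],0],
    [[0.0864,0.0882,0],0],
    [[0.0864,0.0882,0],0],
    [[0.0864,0.0882,0],0],
  ],
)

```text
t: 37.0
eef_pos: [516.8, 245.6, 230.6]
tcp_rot: [3.142, 0.0, 2.305]
ft_force: [0.0, -0.5, -0.7]
opening: 0.549
grip_force: 0.0
```

Emit:
arm_command(
  rows=[
    [[0.0864,0.0882,0],0],
    [[0.0864,0.0882,0],0],
    [[0.0864,0.0882,0],0],
    [[0,0,0],0],
    [[0,0,0],0],
  ],
)

```text
t: 37.5
eef_pos: [522.2, 336.9, 230.2]
tcp_rot: [-3.141, 0.0, 2.307]
ft_force: [-0.1, -0.3, 0.1]
opening: 0.551
grip_force: 0.0
```

```bash
python3 -c "
from h import *
plan(522.7,336.8,145,132);print(state()['t'],state()['joints'].round(2))"
```

```text
now [522.2 336.9 230.2] 132.2 shift(pre-turn) [-0.0016  0.0012  0.3407] shift(post-turn) [-0.0016  0.0012  0.3407] turn 0.0009 F [-0.1 -0.3  0.1] open 0.551 grip 0.0
37.5 [ 0.47  0.47  1.55 -0.    1.12 -0.27]
```

Emit:
arm_command(
  rows=[
    [[-0.0016,0.0012,0.085],0],
    [[0,0,0.085],0],
    [[0,0,0.085],0],
    [[0,0,0.086],0],
    [[0,0,0],0],
  ],
)

```text
t: 38.0
eef_pos: [522.1, 334.9, 143.1]
tcp_rot: [-3.137, -0.001, 2.304]
ft_force: [0.5, 0.0, -0.7]
opening: 0.55
grip_force: 0.0
```

Emit:
arm_command(
  rows=[
    [[0,0,0],0],
    [[0,0,0],0],
    [[0,0,0],0],
    [[0,0,0],0],
    [[0,0,0],0],
  ],
  claw=0.26,
)

```text
t: 38.5
eef_pos: [523.1, 336.7, 145.8]
tcp_rot: [3.141, 0.0, 2.306]
ft_force: [-0.9, 0.6, -0.2]
opening: 0.267
grip_force: 0.0
```

Emit:
arm_command(
  rows=[
    [[-0.0021,0.0305,0],0.0444],
    [[-0.0021,0.0305,0],0.0444],
    [[-0.0021,0.0305,0],0.0444],
    [[0,0,0],0],
    [[0,0,0],0],
  ],
)

```text
t: 39.0
eef_pos: [542.6, 348.0, 145.3]
tcp_rot: [3.142, 0.0, 1.891]
ft_force: [0.9, 0.2, 0.3]
opening: 0.261
grip_force: 0.0
```

```bash
cat >> h.py <<'E'
def crank(C=(559.3,296.3)):
    s=state(); q=s["eef_pos"][:2]-np.array(C); yaw=np.degrees(s["tcp_rot"][2]); ph=np.degrees(np.arctan2(q[1],q[0]))
    print("phi %.1f r %.1f yaw %.1f z %.1f"%(ph,np.hypot(*q),yaw,s["eef_pos"][2]),"F",s["ft_force"].round(1),"grip",s["grip_force"],s["opening"],"j6",s["joints"][5].round(2),s["t"])
E
python3 -c "
from h import *
crank()"
```

```text
phi 107.9 r 54.4 yaw 108.4 z 145.3 F [0.9 0.2 0.3] grip 0.0 0.26144877932061716 j6 0.15 39.0
```

Emit:
arm_command(
  rows=[
    [[-0.0021,0.0305,0],0.0444],
    [[-0.0021,0.0305,0],0.0444],
    [[-0.0021,0.0305,0],0.0444],
    [[-0.0021,0.0305,0],0.0444],
    [[-0.0021,0.0305,0],0.0444],
  ],
)

```text
t: 39.5
eef_pos: [579.5, 347.0, 145.3]
tcp_rot: [-3.14, 0.001, 1.188]
ft_force: [-3.4, 0.3, 1.2]
opening: 0.26
grip_force: 1.8
```

Run:
```python
from h import *
crank()
im,d=viewer.read_camera("top"); im2,_=viewer.read_camera("side")
save(np.hstack([cv2.resize(im[140:245,95:235],(400,300),interpolation=cv2.INTER_CUBIC),cv2.resize(im2[125:215,230:350],(400,300),interpolation=cv2.INTER_CUBIC)]),"c7.png")
```

```text
phi 68.3 r 54.6 yaw 68.1 z 145.3 F [-3.4  0.3  1.2] grip 1.7620640248060226 0.26008463694178585 j6 0.82 39.5
```

View pics/c7.png

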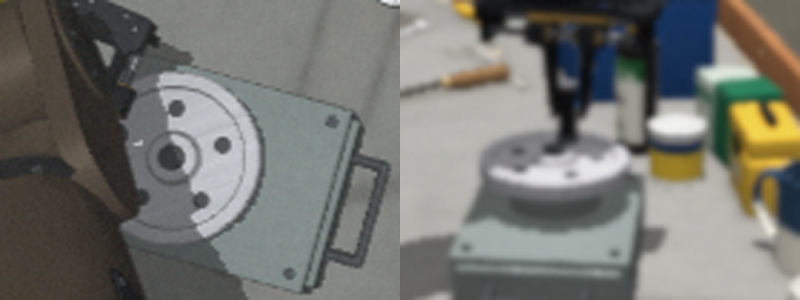

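The pictures show the fingers around the crank, a 3.4 N push matching the wheel's drag, and the drawer front flush. I'll go on, more slowly near the climb.

Emit:
arm_command(
  rows=[
    [[-0.0021,0.0305,0],0.0444],
    [[-0.0021,0.0305,0],0.0444],
    [[-0.0021,0.0305,0],0.0444],
    [[-0.0021,0.0305,0],0.0444],
    [[-0.0021,0.0305,0],0.0444],
  ],
)

```text
t: 40.1
eef_pos: [607.6, 322.3, 145.3]
tcp_rot: [-3.141, 0.0, 0.494]
ft_force: [-1.4, 3.5, -0.1]
opening: 0.259
grip_force: 1.8
```

Emit:
arm_command(
  rows=[
    [[-0.0005,0.0153,0],0.0222],
    [[-0.0005,0.0153,0],0.0222],
    [[-0.0005,0.0153,0],0.0222],
    [[-0.0005,0.0153,0],0.0222],
    [[-0.0005,0.0153,0],0.0222],
  ],
)

```text
t: 40.6
eef_pos: [613.5, 304.5, 145.3]
tcp_rot: [-3.141, -0.0, 0.148]
ft_force: [-1.8, 5.3, -0.8]
opening: 0.259
grip_force: 2.2
```

```bash
python3 -c "
from h import *
crank()"
```

```text
phi 8.6 r 54.8 yaw 8.5 z 145.3 F [-1.8  5.3 -0.8] grip 2.241286262869835 0.25941750901692057 j6 1.79 40.6
```

Emit:
arm_command(
  rows=[
    [[-0.0005,0.0153,0],0.0222],
    [[-0.0005,0.0153,0],0.0222],
    [[-0.0005,0.0153,0],0.0222],
    [[-0.0005,0.0153,0],0.0222],
    [[0,0,0],0],
  ],
)

```text
t: 41.1
eef_pos: [613.8, 289.2, 145.3]
tcp_rot: [-3.141, -0.0, -0.131]
ft_force: [1.0, 4.0, -1.1]
opening: 0.255
grip_force: 1.5
```

Emit:
arm_command(
  rows=[
    [[-0.0005,0.0153,0],0.0222],
    [[-0.0005,0.0153,0],0.0222],
    [[-0.0005,0.0153,0],0.0222],
    [[-0.0003,0.0076,0],0.0111],
    [[0,0,0],0],
  ],
)

```text
t: 41.6
eef_pos: [610.8, 276.7, 145.4]
tcp_rot: [-3.139, -0.001, -0.374]
ft_force: [2.9, 6.0, -2.2]
opening: 0.255
grip_force: 3.4
```

```bash
python3 -c "
from h import *
crank()"
```

```text
phi -20.8 r 55.1 yaw -21.4 z 145.4 F [ 2.9  6.  -2.2] grip 3.4381956607103348 0.254879475400144 j6 2.27 41.6
```

Emit:
arm_command(
  rows=[
    [[-0.0001,0.0076,0],0.0111],
    [[-0.0001,0.0076,0],0.0111],
    [[-0.0001,0.0076,0],0.0111],
    [[0,0,0],0],
    [[0,0,0],0],
  ],
)

```text
t: 42.1
eef_pos: [609.0, 272.3, 145.4]
tcp_rot: [-3.138, -0.001, -0.477]
ft_force: [5.7, 11.2, -4.8]
opening: 0.258
grip_force: 5.8
```

Emit:
arm_command(
  rows=[
    [[-0.0001,0.0076,0],0.0111],
    [[-0.0001,0.0076,0],0.0111],
    [[0,0,0],0],
    [[0,0,0],0],
    [[0,0,0],0],
  ],
)

```text
t: 42.6
eef_pos: [606.9, 268.3, 145.4]
tcp_rot: [-3.139, -0.001, -0.547]
ft_force: [4.4, 6.3, -4.1]
opening: 0.262
grip_force: 3.7
```

```bash
python3 -c "
from h import *
crank()"
```

```text
phi -30.5 r 55.2 yaw -31.3 z 145.4 F [ 4.4  6.3 -4.1] grip 3.7466376274824142 0.2618048847891638 j6 2.43 42.6
```

Emit:
arm_command(
  rows=[
    [[-0.0001,0.0076,0],0.008],
    [[-0.0001,0.0076,0],0.008],
    [[0,0,0],0],
    [[0,0,0],0],
    [[0,0,0],0],
  ],
)

```text
t: 43.1
eef_pos: [604.5, 264.4, 145.3]
tcp_rot: [-3.141, -0.0, -0.601]
ft_force: [1.8, 4.2, -2.5]
opening: 0.26
grip_force: 2.5
```

Emit:
arm_command(
  rows=[
    [[-0.0005,0.0076,0],0.006],
    [[-0.0005,0.0076,0],0.006],
    [[0,0,0],0],
    [[0,0,0],0],
    [[0,0,0],0],
  ],
)

```text
t: 43.6
eef_pos: [601.9, 260.8, 145.4]
tcp_rot: [3.141, 0.0, -0.641]
ft_force: [-1.0, 0.4, 0.5]
opening: 0.259
grip_force: 0.0
```

```bash
python3 -c "
from h import *
crank()"
```

```text
phi -39.8 r 55.5 yaw -36.7 z 145.4 F [-1.   0.4  0.5] grip 0.03796368604525924 0.2591109084622874 j6 2.52 43.6
```

Emit:
arm_command(
  rows=[
    [[-0.0008,0.0076,0],0],
    [[-0.001,0.0076,0],0],
    [[-0.0013,0.0076,0],0],
    [[0,0,0],0],
    [[0,0,0],0],
  ],
)

```text
t: 44.1
eef_pos: [598.2, 257.1, 145.4]
tcp_rot: [-3.141, -0.0, -0.641]
ft_force: [2.4, 3.6, -1.5]
opening: 0.263
grip_force: 1.8
```

```bash
python3 -c "
from h import *
crank()"
```

```text
phi -45.2 r 55.2 yaw -36.8 z 145.4 F [ 2.4  3.6 -1.5] grip 1.8174129724502563 0.26325742377968125 j6 2.52 44.1
```

Peak 12.6 N, gave way, now ~12° past. Letting go and lifting.

Emit:
arm_command(
  rows=[
    [[0,-0.008,0],0],
    [[0,0,0],0],
    [[0,0,0],0],
    [[0,0,0],0],
    [[0,0,0],0],
  ],
  claw=0.55,
)

```text
t: 44.6
eef_pos: [599.2, 258.5, 145.4]
tcp_rot: [3.141, -0.0, -0.642]
ft_force: [0.7, 0.5, -0.9]
opening: 0.541
grip_force: 0.0
```

Emit:
arm_command(
  rows=[
    [[0,0,-0.05],0],
    [[0,0,-0.1],0],
    [[0,0,-0.15],0],
    [[0,0,-0.15],0],
    [[0,0,-0.1],0],
  ],
)

```text
t: 45.1
eef_pos: [599.5, 258.7, 286.8]
tcp_rot: [-3.139, -0.002, -0.642]
ft_force: [-0.2, 0.2, -0.9]
opening: 0.551
grip_force: 0.0
```

Emit:
arm_command(
  rows=[
    [[-0.12,0.12,0],0],
    [[-0.12,0.12,0],0],
    [[-0.12,0.12,0],0],
    [[-0.12,0.12,0],0],
    [[-0.12,0.12,0],0],
  ],
)

```text
t: 45.6
eef_pos: [387.6, 227.8, 283.7]
tcp_rot: [-3.141, -0.001, -0.642]
ft_force: [-0.1, -0.5, 0.9]
opening: 0.55
grip_force: 0.0
```

Run:
```python
from h import *
print(state()["eef_pos"],state()["ft_force"])
im,d=viewer.read_camera("top"); P=cloud("top",d); z=P[...,2]; C=np.array([559.3,296.3])
m=np.zeros(z.shape,bool); m[150:240,105:200]=((z>150)&(z<190)&(d>0))[150:240,105:200]; q=P[m][:,:2].mean(0)-C
print("grip",q,m.sum(),np.degrees(np.arctan2(q[1],q[0])))
t=np.radians(-30.3); print("pot frame",q@[np.cos(t),np.sin(t)],q@[-np.sin(t),np.cos(t)])
for l in ("crank_grip","pot_end","drawer_handle"): print(l,[(np.round(r["position"]).astype(int).tolist(),round(r["confidence"],2)) for r in models.mark_of("top",l)])
im2,_=viewer.read_camera("side")
A=np.hstack([cv2.resize(im[140:245,95:235],(400,300),interpolation=cv2.INTER_CUBIC),cv2.resize(im[185:245,375:455],(400,300),interpolation=cv2.INTER_CUBIC)])
B=np.hstack([cv2.resize(im2[125:215,230:350],(400,300),interpolation=cv2.INTER_CUBIC),cv2.resize(im2[280:355,255:355],(400,300),interpolation=cv2.INTER_CUBIC)])
save(np.vstack([A,B]),"c8.png")
```

```text
[387.59553952 227.819811   283.68367885] [-0.14295767 -0.53486978  0.87909985]
grip [ 38.54696829 -38.96593282] 73 -45.30968606216165
pot frame 52.940670407071515 -14.195002699722147
crank_grip [([601, 260, 150], 0.73)]
pot_end [([547, -360, 85], 0.64), ([543, 393, 88], 0.44)]
drawer_handle [([519, 134, 38], 0.97)]
```

View pics/c8.png

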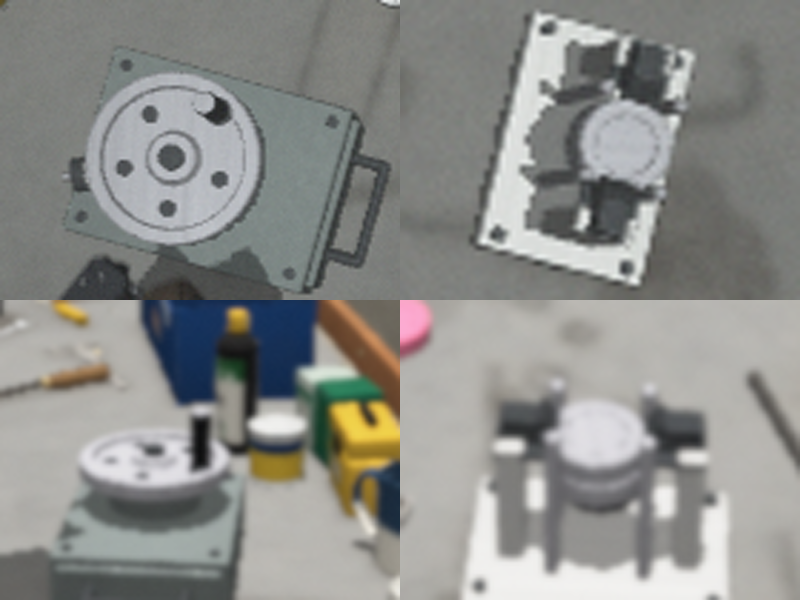

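The crank is about 14 mm past the hump in the pot frame, with the pin standing out at (65,177). The drawer handle is at home, and both blanks are stacked under the catches. One last check for missed blanks before handing in.

Run:
```python
from h import *
o=discs()[2]; print(*o,sep="\n")
grey=[x for x in o if np.ptp(x[1])<20 and np.hypot(x[0][0]-740,x[0][1]-120)>15 and np.hypot(*x[0])<950]
print("left",grey)
if not grey: print(env.job_done())
```

```text
([739.9, 119.7], [166, 170, 168])
([582.0, -2.9], [130, 82, 164])
([499.9, -74.0], [133, 84, 166])
([439.2, -160.7], [221, 150, 177])
left []
the job is handed in; nothing more can be done
None
```

I loaded both steel blanks and saw them stacked under the catches, pushed the drawer home, and left the flywheel at rest about 15° past the hump; the job is handed in, and no verdict came back.

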